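# Open the ratchet carton holder at the sampling table

### The arm

A 6-joint arm with a two-finger parallel gripper is mounted at the origin on the work surface. World frame = base frame: x ahead of the robot, y to its left, z up, the work surface at z = 0. Lengths are in m, angles in rad, forces in N, time in s.
With the tool pointing down it reaches from about 0.3 to 0.775 m from the base axis. Payload 14.6 kg.
Tool frame: the origin (TCP) lies between the finger pads; the fingertips stand 19 mm ahead of it and the grasp point (between the pads) is the TCP; z points along the fingers, y is the direction in which the jaws open and shut (so a half turn about z gives the same grasp; the last joint's range is limited). The gripper opens to 94 mm and grips with 3 to 60 N. Pads are 16 mm wide; open, the fingers measure 119 mm over their backs; the gripper's body (75 mm by 177 mm) begins 78 mm behind the grasp point.
Start: joints at [-1.415, 0.3, 1.521, -0, 1.321, -0.067], TCP at [0.122, -0.536, 0.224] pointing down, gripper open.
Joint ranges: [-3.03, 3.03], [-0.79, 2.21], [0.23, 2.52], [-1.04, 4.18], [0, 3.07], [-2.55, 2.55]. Speed limits (rad/s): [2.22, 2.22, 2.57, 3.14, 3.14, 3.14].

### API

Orientations are given as a rotation vector (axis times angle).
In Python, from cell import arm, cams, spotter gives the robot as it stands. The module is installed in compiled form; this text tells all that it offers.
- The arm moves only by the shell command python3 -m handwheel 'ROWS' [OPENING]. ROWS is JSON, a list of rows, each a list of 2 entries, a list of its own where there are three numbers: the shift along the tool's x, y, z in m, then the turn, a rotation vector about the tool's x, y, z in rad. A call has 1 to 5 rows; each row is the pose to reach, as a shift and turn from the pose commanded when the call began, along the tool's axes at that moment; what a row does not reach only later rows make up. A row lasts 1/8 s, in which the tool goes at most 62.5 mm and 10.7 degrees, less where a joint would pass 70% of its speed; a pose out of reach is approached as far as the arm can. A call with a gripper value outside its range is refused whole. OPENING is the finger opening in m, from 0 to 0.094, set as the call begins (- or left out, the last holds). The fingers move at their own pace and stop on an object; the grip force is fixed at half the most. Time passes only in rows, so rows that repeat a pose let the fingers close. It gives the time, the measured TCP pose, the force and the opening at its end, in the units of the state.
- arm.read_state(): the state, without advancing time (a new reading comes with each control period).
- cams.capture(name): name is "scene" or "side" or "wrist"; returns (picture, depth): 384x512x3 uint8, red, green, blue; 384x512 float32, m along the optical axis (not along the pixel's ray), 0 where there is no reading.
- cams.camera_model(name): a dict with "K" (3x3 intrinsics, pixels), "extrinsics" (4x4, takes a point from camera to world coordinates). Camera axes: x right, y down, z forward; pixel columns grow to the right and rows downward; lengths in m; the calibration is good to about 2 mm. A picture is of the moment at which its call begins: read the wrist's pose just before it. camera_model takes no time and is no camera call; for the wrist camera it gives the pose at the moment of the call.
- arm.hand_in(): hands the job in, once; it reports no verdict.
Trained networks look in the newest picture that a camera, given by its name, has taken for a name from the list of things; names that differ only in an ending like _2 or _b are one class to them, and where a whole thing is asked for, a point or a joint stands for the part that bears it (a point fixed in the world has none). Each returns a list of dicts, best first, with "conf" (0 to 1); they miss things now and then, are a little off and sometimes report something else, mostly with a low value. They report only what shows in the picture. A call takes as long as a camera call.
- spotter.look_for(query, camera): "at" ([x, y, z] in m, in world coordinates, good to about 4 mm: the middle of the surface that is visible of it).
- spotter.trace(query, camera): "mask" (384x512 bool, what is visible of it).
The state is a dict: "time": time; "q": joint angles; "joint_vel": joint speeds; "tau": joint torques, N m; "tcp_pos": TCP position; "eef_rot": TCP orientation; "force": force on the tool from outside, world axes, zero at the start; "ft_torque": the same for the moment, N m; "width": finger opening in m.
Only numpy, scipy, OpenCV 4.12 (cv2) and the standard library are available. Lean on these libraries where they do the work, as an engineer would, in place of code of your own. Each camera call takes 0.05 s, during which the arm holds its last target. There are 200 camera calls.

### The job

The ratchet holder on the sampling table is nearly shut; open it fully so that the kit carton can be put in later. With the fingertips press the release tab on the sliding jaw down and, keeping it down, push the jaw back along its bar all the way to its end stop, then let the tab spring up and come clear. Nothing is to be picked up: leave the carton, the tube rack and the gel bottle where they stand.

Things in the scene. Friction and masses are not known exactly. Their poses are not given: they have to be found in the camera images.
- holder: Grey bench holder for cartons, screwed to the table: base plate 290 x 110 x 12 mm with a toothed steel bar along it. Origin on the table surface under the bar, at the middle of the release tab's travel; +x runs along the bar in the direction in which the jaw opens (away from the fixed jaw, towards the low end block), y across the bar, z up. The fixed jaw is an upright plate 100 mm wide and 83 mm high at x = -115 to -93 mm; the end block at x = 152 to 164 mm is 50 mm high.
- jaw (a joint): Position of the sliding jaw along the bar in m: 0 = shut, 0.110 = fully back at its end stop; starts at 0.004 to 0.05. Its ratchet (teeth 6 mm apart) lets it click open by 6 mm at most, then holds over 40 N, unless the release tab is pressed; then it slides at about 2 to 3 N plus 8 N per m/s. It stays where it is left and locks when the tab rises. With the tab up it can still be pushed shut.
- release (a joint): Travel of the release tab in m: 0 = right up, 0.008 = fully pressed. At rest it stands at 0 to 0.0025, as its pawl sits in a gap or on a tooth of the ratchet; beyond about 0.003 the jaw is free. Spring loaded: starts to give at about 6 N, about 10 N at full travel; it springs up by itself.
- tab_top (a point): Centre of the top face of the release tab, a ribbed flat metal plate 42 mm (along the bar) x 56 mm (across), riding on the sliding jaw; 65.5 to 68 mm above the table when up, 60 mm when fully pressed. It lies in a well 50 mm long, open above and at both sides across the bar, between the jaw plate (holder -x side; 100 mm wide, top 83 mm above the table) and the push wall (+x side).
- push_wall (a point): Middle of the upper edge of the push wall, the face towards the tab of the grey housing block at the back of the sliding jaw (block 70 mm long along the bar, 66 mm wide). The wall stands 25 mm to the +x side (along the holder) of the tab's centre and rises to 93 mm above the table, 25 mm above the tab; fingertips that hold the tab down push against it, in holder +x, to move the jaw.
- carton_mid (a point): Bystander: centre of an empty open-topped white kit carton, 90 x 70 x 80 mm high, 40 mm above the table. Loose.
- rack_mid (a point): Bystander: a white tube rack 115 x 75 x 20 mm with five capped sample tubes standing in it, 53 mm high in all; point 26 mm above the table at its middle. Loose.
- gel_mid (a point): Bystander: a small clear bottle of hand gel, 48 mm across and 110 mm high; point half-way up. Loose.

How it is judged:
On the way, in this order (a step that is already met when the one before it is completed fails the run):
1. the release tab is pressed down (more than 3 of its 8 mm) before the jaw has been moved 25 mm (value of joint release above 0.003 m and distance of push_wall from where it was at the start of the episode below 0.025 m), for 0.1 s.
2. the jaw is back at its end stop (within 6 mm) (value of joint jaw above 0.104 m), for 0.1 s.
At the end, for the whole second after the job is handed in: The sliding jaw rests within 6 mm of its end stop (jaw above 0.104), the release tab is up again (less than 3 mm down), and carton, rack and gel bottle are within 20 mm of where they stood (value of joint jaw above 0.104 m and value of joint release below 0.003 m and velocity of joint jaw between -0.005 and 0.005 m/s and distance of each of carton_mid, rack_mid, gel_mid from where it was at the start of the episode below 0.02 m); the robot touches nothing.
It fails at once if the kit carton is shifted or lifted by more than 20 mm (distance of carton_mid from where it was at the start of the episode above 0.02 m).
It fails at once if the tube rack is shifted or lifted by more than 20 mm (distance of rack_mid from where it was at the start of the episode above 0.02 m).
It fails at once if the gel bottle is shifted or lifted by more than 20 mm (distance of gel_mid from where it was at the start of the episode above 0.02 m).
It also fails if it takes over 40 s, if anything falls off the work surface, if the arm or the gripper's body presses on something with over 40 N, if the wrist force passes 120 N, or if a joint passes its speed limit or range.

## Working session

There is one attempt and no reset: what is moved stays moved. The work goes in short steps, Python scripts to look and compute and a shell command to move; the robot and the scene stay as the last step left them, time stands still between calls to the robot, and variables do not carry over. Pictures are saved under pics/ and viewed, about 8 in all and at most 12, crops included, and the job is handed in when it is done.

```bash
mkdir -p pics; cat > h.py <<'E'
import numpy as np, cv2
from cell import arm, cams, spotter
def cloud(name,d):
    m=cams.camera_model(name);K=np.array(m["K"]);T=np.array(m["extrinsics"])
    v,u=np.mgrid[:384,:512];p=np.stack([(u-K[0,2])/K[0,0]*d,(v-K[1,2])/K[1,1]*d,d],-1)
    return p@T[:3,:3].T+T[:3,3]
E
python3 - <<'E'
from h import *
for n in("scene","side"):
    im,d=cams.capture(n);np.savez(f"{n}.npz",im=im,d=d,p=cloud(n,d));cv2.imwrite(f"pics/{n}.png",im[...,::-1])
    for q in("holder","tab_top","push_wall","carton_mid","rack_mid","gel_mid"):
        print(n,q,[(np.round(r["at"],3).tolist(),round(r["conf"],2)) for r in spotter.look_for(q,n)[:2]])
s=arm.read_state();print(s)
a=cv2.imread("pics/scene.png");b=cv2.imread("pics/side.png")
E
```

```text
scene holder [([0.638, 0.117, 0.062], 0.92)]
scene tab_top [([0.627, 0.275, 0.046], 0.67), ([0.604, 0.103, 0.068], 0.65)]
scene push_wall [([0.592, 0.107, 0.07], 0.62), ([0.632, 0.278, 0.047], 0.3)]
scene carton_mid [([0.631, 0.276, 0.044], 0.61)]
scene rack_mid [([0.447, 0.238, 0.017], 0.76)]
scene gel_mid [([0.602, -0.037, 0.058], 0.59)]
side holder [([0.552, 0.108, 0.041], 0.8)]
side tab_top [([0.612, 0.117, 0.07], 0.79)]
side push_wall [([0.562, 0.115, 0.066], 0.95)]
side carton_mid [([0.592, 0.28, 0.056], 0.91), ([0.563, 0.117, 0.069], 0.54)]
side rack_mid [([0.427, 0.237, 0.017], 0.66)]
side gel_mid [([0.58, -0.04, 0.06], 0.67)]
{'time': 0.7, 'q': array([-1.41461952e+00,  2.99907390e-01,  1.52101566e+00, -1.99056106e-05,
        1.32070021e+00, -6.65792589e-02]), 'joint_vel': array([ 0.00151593, -0.00084458,  0.00033588,  0.00105238,  0.00089408,
        0.00101487]), 'tau': array([-5.41581012e-04, -5.31573808e+01, -3.52870238e+01,  7.08663580e-02,
        2.12683406e-02, -4.76093840e-05]), 'tcp_pos': array([ 0.12150612, -0.53639384,  0.22443489]), 'eef_rot': array([-3.12209656e+00, -3.49185812e-01,  3.24174118e-05]), 'force': array([ 0.43211753, -0.35279012,  0.36025554]), 'ft_torque': array([-0.02407335, -0.01165227,  0.00915108]), 'width': 0.09407149141393256}
```

View pics/scene.png

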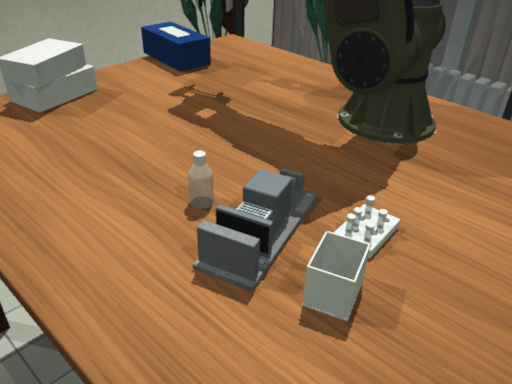

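View pics/side.png

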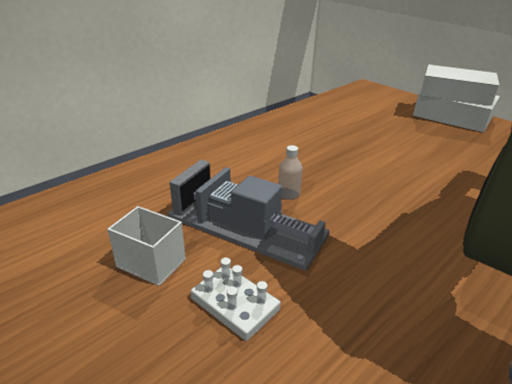

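```bash
python3 - <<'E'
from h import *
# holder plan from heights: housing top (~93 mm), jaw plates (~83), end block 50
for n in("scene","side"):
    p=np.load(n+".npz")["p"];roi=(abs(p[...,0]-.6)<.22)&(abs(p[...,1]-.12)<.11)&(p[...,0]>.4)
    for lo,hi in((.088,.1),(.078,.087),(.06,.072),(.046,.054),(.009,.016)):
        m=(roi&(p[...,2]>lo)&(p[...,2]<hi)).astype(np.uint8)
        k,l,st,c=cv2.connectedComponentsWithStats(m)
        for i in range(1,k):
            if st[i,4]>40:
                q=p[l==i];r=cv2.minAreaRect((q[:,:2]*1000).astype(np.float32));print(n,lo,st[i].tolist(),np.round(q.mean(0),3),np.round(r[0]),np.round(r[1]),round(r[2],1))
E
```

```text
scene 0.088 [243, 169, 50, 30, 874] [0.555 0.086 0.092] [552.  83.] [71. 66.] 18.1
scene 0.078 [243, 181, 50, 23, 213] [0.572 0.099 0.083] [562. 104.] [48. 92.] 63.0
scene 0.078 [216, 204, 58, 23, 376] [0.638 0.114 0.082] [638. 111.] [ 15. 100.] 18.8
scene 0.078 [197, 220, 63, 29, 710] [0.69  0.129 0.082] [689. 127.] [ 24. 100.] 18.1
scene 0.06 [237, 189, 55, 30, 566] [0.589 0.101 0.067] [567.  88.] [104.  66.] 16.9
scene 0.06 [216, 213, 57, 23, 335] [0.642 0.115 0.066] [643. 113.] [ 11. 100.] 22.5
scene 0.06 [197, 232, 63, 26, 374] [0.696 0.136 0.066] [697. 131.] [ 21. 101.] 27.8
scene 0.046 [280, 167, 25, 11, 108] [0.441 0.048 0.049] [440.  46.] [14. 49.] 17.5
scene 0.046 [366, 195, 9, 8, 48] [0.41  0.207 0.051] [409. 206.] [15. 14.] 21.5
scene 0.046 [269, 196, 23, 26, 96] [0.558 0.117 0.05 ] [548. 113.] [80. 11.] 13.7
scene 0.046 [347, 207, 16, 14, 117] [0.47  0.213 0.051] [468. 212.] [39. 15.] 7.5
scene 0.046 [217, 222, 56, 21, 144] [0.64  0.121 0.051] [643. 114.] [11. 97.] 23.3
scene 0.046 [198, 241, 62, 24, 238] [0.695 0.136 0.05 ] [697. 132.] [ 21. 101.] 28.9
scene 0.009 [193,
[... 522 characters left out ...]
7 0.111 0.067] [575. 102.] [131.  99.] 10.2
side 0.046 [171, 176, 39, 27, 141] [0.676 0.138 0.05 ] [677. 129.] [20. 99.] 6.3
side 0.046 [196, 199, 85, 27, 412] [0.574 0.12  0.05 ] [577. 104.] [142.  63.] 26.2
side 0.046 [308, 221, 17, 19, 151] [0.438 0.051 0.05 ] [439.  49.] [12. 49.] 17.4
side 0.046 [220, 258, 10, 11, 59] [0.478 0.217 0.051] [479. 215.] [13. 15.] 24.7
side 0.046 [232, 266, 10, 11, 62] [0.454 0.214 0.051] [455. 213.] [13. 14.] 48.7
side 0.046 [256, 282, 11, 11, 65] [0.406 0.21  0.051] [407. 209.] [15. 12.] 63.9
side 0.009 [167, 204, 159, 64, 2290] [0.522 0.11  0.013] [567. 101.] [290.  93.] 18.6
side 0.009 [281, 214, 29, 12, 55] [0.514 0.019 0.013] [513.  17.] [60.  9.] 17.8
```

The scene view shows the bottle at about (200,182), the jaw plates at (228,250) and (245,225), the tab at (255,211), the housing at (268,190), the carton at (335,275) and the rack at (370,230). The side view agrees. From the depth data the bar lies at 18° in world and opens towards the robot. The tab is at about (0.608, 0.102) and the jaw joint at about 0.036.

I close the fingers and approach with tool x along the bar.

```bash
python3 -m handwheel '[[[0.044,-0.037,0],[0,0,-0.02]],[[0.088,-0.074,0],[0,0,-0.04]],[[0.132,-0.11,0],[0,0,-0.06]],[[0.176,-0.147,0],[0,0,-0.08]],[[0.22,-0.184,0],[0,0,-0.091]]]' 0
cat >> h.py <<'E'
from scipy.spatial.transform import Rotation as R
ax=np.array([-np.cos(np.radians(18)),-np.sin(np.radians(18)),0]) # holder +x
def to(target):
    s=arm.read_state();r=R.from_rotvec(s["eef_rot"])
    print("t",s["time"],"tcp",np.round(s["tcp_pos"],4),"w",round(s["width"],4),"F",np.round(s["force"],1),"yaw",round(np.degrees(np.arctan2(*r.as_matrix()[[1,0],0])),2))
    print("shift",np.round(r.inv().apply(np.array(target)-s["tcp_pos"]),4))
E
python3 -c "
from h import *
to([.606,.101,.19])"
```

```text
time: 1.32
tcp_pos: [0.2962, -0.3068, 0.2247]
eef_rot: [3.102, 0.491, 0.001]
force: [0.6, -0.2, 0.0]
width: 0.0477
t 1.325 tcp [ 0.2962 -0.3068  0.2247] w 0.0477 F [ 0.6 -0.2  0. ] yaw 17.99
shift [ 0.4206 -0.2922  0.0346]
```

```bash
python3 -m handwheel '[[[0.042,-0.029,0],[0,0,0]],[[0.084,-0.058,0],[0,0,0]],[[0.126,-0.088,0],[0,0,0]],[[0.168,-0.117,0],[0,0,0]],[[0.21,-0.146,0],[0,0,0]]]' 
python3 -m handwheel '[[[0.042,-0.029,0],[0,0,0]],[[0.084,-0.058,0],[0,0,0]],[[0.126,-0.088,0],[0,0,0]],[[0.168,-0.117,0],[0,0,0]],[[0.21,-0.146,0.01],[0,0,0]]]' 
python3 -m handwheel '[[[0,0,0.02],[0,0,0]],[[0,0,0.02],[0,0,0]]]' 
python3 - <<'E'
from h import *
to([.606,.101,.12])
im,d=cams.capture("wrist");cv2.imwrite("pics/w.png",im[...,::-1]);p=cloud("wrist",d)
im,d=cams.capture("side");cv2.imwrite("pics/s2.png",cv2.resize(im[100:300,120:380,::-1],None,fx=3,fy=3))
roi=(abs(p[...,0]-.57)<.2)&(abs(p[...,1]-.1)<.1)
for lo,hi in((.088,.1),(.078,.087),(.06,.072)):
    k,l,st,c=cv2.connectedComponentsWithStats((roi&(p[...,2]>lo)&(p[...,2]<hi)).astype(np.uint8))
    for i in range(1,k):
        if st[i,4]>150:
            q=p[l==i];r=cv2.minAreaRect((q[:,:2]*1000).astype(np.float32));print(lo,st[i],np.round(r[0]),np.round(r[1]),round(r[2],1))
E
```

```text
time: 1.95
tcp_pos: [0.451, -0.1031, 0.2247]
eef_rot: [3.103, 0.491, 0.001]
force: [0.9, -0.3, 0.3]
width: 0.0006
time: 2.58
tcp_pos: [0.6059, 0.1006, 0.215]
eef_rot: [3.103, 0.491, 0.003]
force: [0.5, -0.0, -0.2]
width: 0.0003
time: 2.82
tcp_pos: [0.6042, 0.0993, 0.1928]
eef_rot: [-3.103, -0.492, 0.005]
force: [-0.3, -0.0, -0.5]
width: 0.0006
t 2.825 tcp [0.6042 0.0993 0.1928] w 0.0006 F [-0.3 -0.  -0.5] yaw 18.01
shift [ 0.0025 -0.0011  0.0728]
0.088 [222 210  20  26 277] [566. 116.] [16. 33.] 84.1
0.088 [266 210  20  26 290] [579.  67.] [27. 20.] 20.0
0.078 [ 202   88  104   26 2548] [688. 127.] [ 23. 100.] 18.0
0.078 [ 205  148   99   14 1318] [639. 111.] [ 13. 100.] 18.0
0.06 [ 228  163   52   38 1919] [609. 101.] [42. 56.] 18.0
0.06 [225 202  58   4 172] [584.  94.] [ 4. 65.] 20.5
```

View pics/w.png

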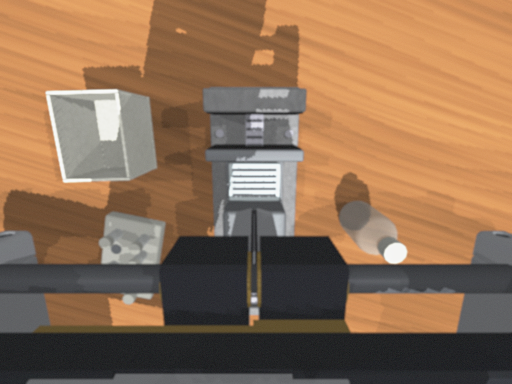

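View pics/s2.png

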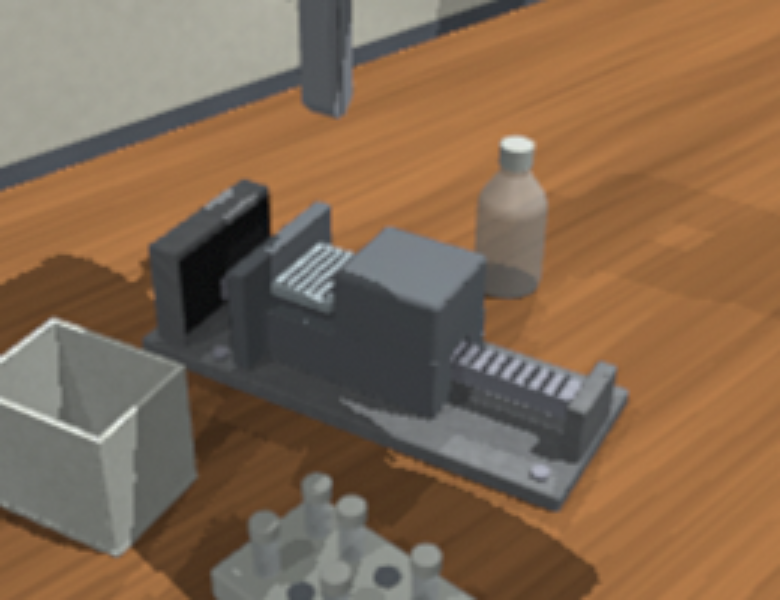

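The wrist view shows the tab at (255,180) between the jaw plate at row 153 and the housing at row 205. Its centre is (0.609, 0.101), and the bottle at (375,235) and rack at (135,250) are clear. The side crop shows the fingers above the well. Now I descend.

```bash
python3 -m handwheel '[[[0.002,-0.001,0.05],[0,0,0]],[[0.002,-0.001,0.085],[0,0,0]],[[0.002,-0.001,0.1],[0,0,0]],[[0.002,-0.001,0.104],[0,0,0]],[[0.002,-0.001,0.104],[0,0,0]]]'
python3 -c "
from h import *
to([.606,.1005,.079])"
```

```text
time: 3.55
tcp_pos: [0.607, 0.1006, 0.0919]
eef_rot: [3.103, 0.491, 0.003]
force: [-0.3, -0.2, -0.3]
width: 0.0004
t 3.55 tcp [0.607  0.1006 0.0919] w 0.0004 F [-0.3 -0.2 -0.3] yaw 17.97
shift [-0.001  -0.0003  0.0129]
```

```bash
python3 -m handwheel '[[[0,0,0.005],[0,0,0]],[[0,0,0.008],[0,0,0]],[[0,0,0.011],[0,0,0]],[[0,0,0.012],[0,0,0]],[[0,0,0.012],[0,0,0]]]'
python3 -c "
from h import *
to([.606,.1005,.079])"
```

```text
time: 4.18
tcp_pos: [0.6072, 0.1007, 0.0799]
eef_rot: [3.103, 0.491, 0.004]
force: [-1.6, -0.1, 9.4]
width: 0.0001
t 4.175 tcp [0.6072 0.1007 0.0799] w 0.0001 F [-1.6 -0.1  9.4] yaw 17.98
shift [-0.0012 -0.0002  0.0009]
```

Tab held at 9.4 N, about 7 mm down. Now I push along the bar (tool -x).

```bash
python3 -m handwheel '[[[-0.006,0,0.0005],[0,0,0]],[[-0.012,0,0.0005],[0,0,0]],[[-0.018,0,0.0005],[0,0,0]],[[-0.026,0,0.0005],[0,0,0]],[[-0.034,0,0.0005],[0,0,0]]]'
python3 -c "
from h import *
to([.606,.1005,.079])"
```

```text
time: 4.8
tcp_pos: [0.5752, 0.0903, 0.0797]
eef_rot: [3.103, 0.491, 0.007]
force: [2.0, 0.9, 8.7]
width: 0.0007
t 4.8 tcp [0.5752 0.0903 0.0797] w 0.0007 F [2.  0.9 8.7] yaw 17.98
shift [ 0.0324 -0.0001  0.0008]
```

Sliding force is about 2 N with the tab still down, so the jaw is moving free. Continuing.

```bash
python3 -m handwheel '[[[-0.009,0,0],[0,0,0]],[[-0.018,0,0],[0,0,0]],[[-0.027,0,0],[0,0,0]],[[-0.036,0,0],[0,0,0]],[[-0.042,0,0],[0,0,0]]]'
python3 -m handwheel '[[[-0.004,0,0],[0,0,0]],[[-0.008,0,0],[0,0,0]],[[-0.011,0,0],[0,0,0]]]'
python3 -c "
from h import *
to([.606,.1005,.079])"
```

```text
time: 5.42
tcp_pos: [0.5353, 0.0774, 0.0796]
eef_rot: [3.103, 0.491, 0.007]
force: [5.7, 3.5, 10.6]
width: 0.0006
time: 5.8
tcp_pos: [0.5257, 0.0741, 0.08]
eef_rot: [3.103, 0.491, 0.01]
force: [6.5, 2.0, 9.1]
width: 0.0007
t 5.8 tcp [0.5257 0.0741 0.08  ] w 0.0007 F [6.5 2.  9.1] yaw 17.98
shift [ 0.0845 -0.0003  0.0015]
```

```bash
python3 -m handwheel '[[[-0.003,0,0],[0,0,0]],[[-0.004,0,0],[0,0,0]],[[-0.004,0,0],[0,0,0]]]'
python3 - <<'E'
from h import *
to([.606,.1005,.079])
im,d=cams.capture("side");p=cloud("side",d);cv2.imwrite("pics/s3.png",cv2.resize(im[100:300,120:380,::-1],None,fx=3,fy=3))
m=(abs(p[...,0]-.5)<.12)&(abs(p[...,1]-.07)<.09)&(p[...,2]>.088)&(p[...,2]<.097)
k,l,st,c=cv2.connectedComponentsWithStats(m.astype(np.uint8))
for i in range(1,k):
    if st[i,4]>150:
        r=cv2.minAreaRect((p[l==i][:,:2]*1000).astype(np.float32));print(r)
        print("jaw est", ((np.array([*r[0],0])/1000-[.590,.0963,0])@ax)-.06+.055)
E
```

```text
time: 6.18
tcp_pos: [0.5228, 0.0731, 0.08]
eef_rot: [3.103, 0.491, 0.014]
force: [13.4, 4.3, 4.5]
width: 0.0008
t 6.175 tcp [0.5228 0.0731 0.08  ] w 0.0008 F [13.4  4.3  4.5] yaw 17.97
shift [ 0.0875 -0.0004  0.0018]
((488.26312255859375, 64.65689086914062), (88.13770294189453, 67.10064697265625), 17.317197799682617)
jaw est 0.10153577871446737
```

View pics/s3.png

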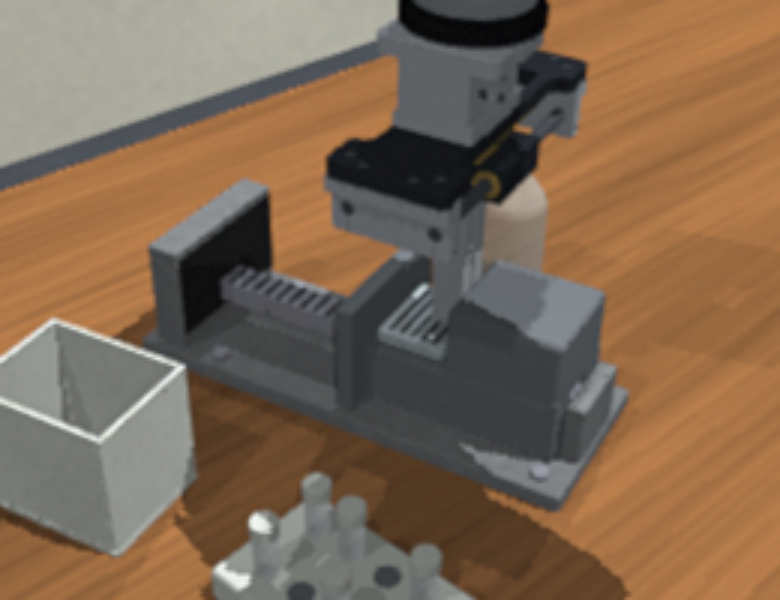

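The crop shows the housing block's back face at about (600,340) against the end block at (590,410). The fingers are on the tab at (440,320), touching the wall. The fitted box is 88 mm instead of 70 because it includes a finger, so the corrected jaw value is about 0.110. A small further push will confirm the stop.

```bash
python3 -m handwheel '[[[-0.001,0,0.001],[0,0,0]],[[-0.003,0,0.001],[0,0,0]],[[-0.003,0,0.001],[0,0,0]]]'
```

```text
time: 6.6
tcp_pos: [0.5227, 0.073, 0.0801]
eef_rot: [-3.102, -0.49, -0.026]
force: [31.4, 13.0, -0.7]
width: 0.0006
```

Firm stop: 34 N with no movement. I ease off the push, lift to let the tab up, then move clear.

```bash
python3 -m handwheel '[[[0.004,0,0],[0,0,0]],[[0.004,0,-0.006],[0,0,0]],[[0.005,0,-0.014],[0,0,0]],[[0.01,0,-0.025],[0,0,0]],[[0.012,0,-0.05],[0,0,0]]]'
python3 -m handwheel '[[[0,0,-0.04],[0,0,0]],[[0,0,-0.09],[0,0,0]],[[0,0,-0.13],[0,0,0]],[[0,0,-0.13],[0,0,0]]]'
python3 - <<'E'
from h import *
to([.606,.1005,.079])
def rects(n,d,rois):
    p=cloud(n,d)
    for nm,c,lo,hi in rois:
        m=(np.hypot(p[...,0]-c[0],p[...,1]-c[1])<c[2])&(p[...,2]>lo)&(p[...,2]<hi)
        k,l,st,_=cv2.connectedComponentsWithStats(m.astype(np.uint8))
        for i in range(1,k):
            if st[i,4]>60:
                q=p[l==i];r=cv2.minAreaRect((q[:,:2]*1000).astype(np.float32));print(n,nm,st[i,4],np.round(r[0]),np.round(r[1]),"z",round(np.median(q[:,2]),4),"x_holder",round((np.array([*r[0],0])/1000-[.590,.0963,0])@ax,4))
for n in("side","scene"):
    im,d=cams.capture(n);cv2.imwrite(f"pics/{n}4.png",im[...,::-1])
    rects(n,d,[("housing",(.49,.064,.08),.088,.1),("tab",(.537,.08,.022),.055,.074)])
    old=np.load(n+".npz")
    for q in("carton_mid","rack_mid","gel_mid"):
        print(n,q,[(np.round(r["at"],3).tolist(),round(r["conf"],2)) for r in spotter.look_for(q,n)[:1]])
E
```

```text
time: 7.22
tcp_pos: [0.5282, 0.0754, 0.1271]
eef_rot: [-3.103, -0.491, 0.003]
force: [0.6, 0.3, 0.2]
width: 0.0005
time: 7.72
tcp_pos: [0.5293, 0.0754, 0.2603]
eef_rot: [3.103, 0.491, 0.008]
force: [-0.5, 1.0, -0.9]
width: 0.0006
t 7.725 tcp [0.5293 0.0754 0.2603] w 0.0006 F [-0.5  1.  -0.9] yaw 17.98
shift [ 0.0798 -0.0004  0.1817]
side housing 1024 [480.  61.] [70. 68.] z 0.0938 x_holder 0.1155
side tab 229 [541.  81.] [35. 43.] z 0.0695 x_holder 0.0515
side carton_mid [([0.592, 0.281, 0.054], 0.76)]
side rack_mid [([0.425, 0.239, 0.016], 0.97)]
side gel_mid [([0.583, -0.043, 0.066], 0.66)]
scene housing 730 [480.  60.] [73. 65.] z 0.0923 x_holder 0.1158
scene tab 167 [530.  78.] [27. 43.] z 0.0684 x_holder 0.0623
scene carton_mid [([0.631, 0.276, 0.046], 0.97)]
scene rack_mid [([0.451, 0.241, 0.018], 0.87)]
scene gel_mid [([0.601, -0.036, 0.062], 0.79)]
```

View pics/side4.png

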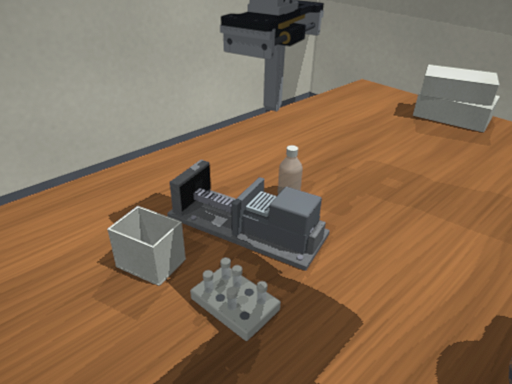

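The side view shows the housing at (297,215) against the end block at (318,235), the tab up at (262,203) and the gripper well clear at (272,60). The bystanders have not moved. The jaw measures about 0.110.

```bash
python3 -c "
from cell import arm
print(arm.hand_in())"
```

```text
the job is handed in; nothing more can be done
None
```

The holder is open: I pressed the release tab down about 7 mm (9.4 N), pushed the jaw back to its end stop, let the tab spring up and lifted clear. I handed the job in at about 8 s; no verdict was reported.

- **Jaw:** it met a firm stop, with 34 N of push and no further movement. After release both cameras place it at about 0.110 m. A reading taken mid-push gave 0.1015 m, but a finger was included in that measurement, so I discounted it.
- **Tab:** the cameras put its top at about 68 to 69.5 mm above the table, so it is up.
- **Carton, rack and gel bottle:** the networks place each within about 7 mm of where it stood, close to their own error, and nothing touched them.
- **Robot:** the gripper was clear, with the force reading back near zero.

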